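# Re-seat a controller in its burn-in station, switched off and back on at the bat toggle

### The arm

A 6-joint arm with a two-finger parallel gripper is mounted at the origin on a cart in front of the work surface, level with it; the furniture and walls round the work are solid. World frame = base frame: x ahead of the robot, y to its left, z up, the work surface at z = 0. Lengths are in mm, angles in rad, forces in N, time in s.
With the tool pointing down it reaches from about 350 to 875 mm from the base axis. Payload 4.2 kg.
Tool frame: the origin (TCP) lies midway between the tips of the shut fingers; the grasp point (between the pads) lies 19 mm behind it (tcp_to_grasp is the distance from the TCP to the grasp point, in mm); z points along the fingers, y is the line along which they close (so a half turn about z gives the same grasp; the last joint's range is limited). The gripper opens to 85 mm and grips with 20 to 120 N. Pads are 22 mm wide; open, the fingers measure 114 mm over their backs; the gripper's body (76 mm by 85 mm) begins 54 mm behind the grasp point. The pads swing forward as they close: fully open they stand 13 mm farther back than shut.
Start: joints at [-1.082, 0.385, 0.008, 0, -1.194, -0.259], TCP at [142.382, -608.545, 231.312] pointing down, gripper open.
Joint ranges: [-3.14, 3.14], [-1.21, 2.06], [-1.07, 1.41], [-3.16, 2.05], [-2.99, -0.16], [-3.1, 3.1]. Speed limits (rad/s): [2.79, 2.79, 3.14, 3.14, 3.14, 3.14].

### API

Orientations are given as a unit quaternion [x, y, z, w].
In Python, from bench import read_state, get_image, job_done, tcp_to_grasp gives the robot as it stands.
- The arm moves only by the tool jog_arm, never from a script. Its argument "plan" is a list of rows, each a list of 3 entries, a list of its own where there are three numbers: the finger opening in mm, from 0 to 85.4, then the shift along the tool's x, y, z as a fraction of full scale, then the turn, a rotation vector about the tool's x, y, z as a fraction of full scale. A call has 1 to 10 rows; each row is the pose to reach, as a shift and turn from the pose commanded when the call began, along the tool's axes at that moment; what a row does not reach only later rows make up. Full scale, the value 1, is 0.1 m for a shift and 60 degrees for a turn. A row lasts 1/8 s, in which the tool goes at most 62.5 mm and 10.7 degrees, less where a joint would pass 70% of its speed; a pose out of reach is approached as far as the arm can. A call with a number of a shift or a turn outside -1 to 1 is refused whole. A call with a gripper value outside its range is refused whole. The fingers move at their own pace and stop on an object; the grip force is fixed at half the most. Time passes only in rows, so rows that repeat a pose let the fingers close. It gives the time, the measured TCP pose, the force, the opening and the grip force at its end, in the units of the state.
- read_state(): the state, without advancing time (a new reading comes with each control period).
- get_image(name): name is "scene" or "side" or "wrist"; returns a dict with "img" (384x512x3 uint8, red, green, blue), "range_z" (384x512 float32, mm along the optical axis (not along the pixel's ray), 0 where there is no reading), "intrinsics" (3x3 intrinsics, pixels), "extrinsics" (4x4, takes a point from camera to world coordinates); the wrist camera has in their place "tool_from_camera" (4x4, takes a point from camera to tool coordinates, whose origin is the TCP and whose axes are the flange's). Camera axes: x right, y down, z forward; pixel columns grow to the right and rows downward; lengths in mm; the calibration is good to about 2 mm. A picture is of the moment at which its call begins: read the wrist's pose just before it.
- job_done(): hands the job in; it is judged then, once.
The state is a dict: "clock": time; "joints": joint angles; "joint_vel": joint speeds; "joint_efforts": joint torques, N m; "position": TCP position; "ee_rot": TCP orientation; "contact_force": force on the tool from outside, world axes, zero at the start; "wrist_torque": the same for the moment, N m; "gripper_width": finger opening in mm; "grasp_force": force on a finger pad.
Only numpy, scipy, OpenCV 4.12 (cv2) and the standard library are available. Lean on these libraries where they do the work, as an engineer would, in place of code of your own. Each camera call takes 0.05 s, during which the arm holds its last target. There are 200 camera calls.

### The job

Of the two burn-in stations, one has a panel controller that has slipped forward, leaving a gap to its orange contact block. Switch that station off by flipping its bat toggle down, then, still off, push the controller gently straight back until its rear end is flush against the contact block, and then flip the same toggle back up to switch the station on. Leave the other station running and its controller seated, and do not disturb the other things on the bench.

Things in the scene. Friction and masses are not known exactly. Their poses are not given: they have to be found in the camera images.
- station_a: Burn-in station whose controller has slipped forward; may be left or right. Fixed. Origin: on the worktop below the front face of its orange contact block, centre plane; x points from its front (robot side) to its back, y left, z up. In this frame (mm): base plate x -125..90, y +-60, 8 thick; contact block x 0..34, y +-31, up to z 60; grey supply head x 35..90, y +-60, up to z 235, dark front panel at x 33.
- station_b: The other burn-in station: running, to be left as it is. Fixed. Origin: on the worktop below the front face of its orange contact block, centre plane; x points from its front (robot side) to its back, y left, z up. In this frame (mm): base plate x -125..90, y +-60, 8 thick; contact block x 0..34, y +-31, up to z 60; grey supply head x 35..90, y +-60, up to z 235, dark front panel at x 33.
- hood_a (a point): Front lip of station A's glare hood (middle of its lower edge): x 0, z 225 mm in the station's frame. The hood juts from the panel over the toggle, z 225..235, as wide as the station (120 mm), so the fingers must slant in from the front below it.
- panel_controller_a: Loose black panel controller in station A, 48 mm wide and high, about 0.14 kg, lying on the base plate. Origin: centre of its underside; x points to its rear. Front face (display) 44 mm before the origin; the body behind ends 37 mm after it, and thin terminals go 6 mm into the block's recessed face. Start: gap 16 to 32 mm, up to 1 degree askew. Slides with 1 to 2 N.
- panel_controller_b: The same controller in station B, already seated against its contact block; not to be moved.
- home_a (a point): Where the controller's origin lies when seated in station A: x -37, y 0, z 8 mm in the station's frame; same axes. Two black guide walls flank the controller with 1.5 mm play each side: tops at z 24 mm, y 25.5 to 31.5 either side, from the contact block forward to x -72, flaring outward to x -86.
- toggle_a (a joint): Bat toggle of station A, rad: 0 = off (bat down), 0.6 = on (bat up). It turns about the station's y axis. An over-centre spring drives it to the nearer end: level at 0.3, it snaps across from there. 5 to 7 N at the red end starts it moving, falling to nothing at 0.3; hard stops at both ends.
- toggle_b (a joint): Bat toggle of station B, likewise; it is on (0.6) and must stay on.
- bat_a_pivot (a point): Pivot of station A's toggle: x 31, y 0, z 125 mm in the station's frame.
- bat_a_tip (a point): Tip of station A's bat, 45 mm from the pivot. A round lever, 6 mm thick at the root, 11 mm near the tip, steel with a red sleeve on its outer half, pointing to the front of the station: 17 degrees below level when off, 17 above when on (tip 13 mm below or above the pivot).
- bottle: White squeeze bottle with a red nozzle, 47 mm across, 134 mm tall, standing. Origin: centre of its underside. A bystander.
- screwdriver: Red-handled screwdriver, 202 mm long, 27 mm thick, lying on the worktop between the stations. Origin: middle of its underside; y runs along it. A bystander.
- tape: Roll of black tape, 62 mm across, 19 mm high, lying flat. Origin: centre of its underside. A bystander.

How it is judged:
By the outcome, as a careful person would: the job done as asked, in the order asked, and still so for the second after the job is handed in, with the robot touching nothing.
It also fails if it takes over 45 s, if anything falls off the work surface, if the arm or the gripper's body presses on something with over 40 N, if the wrist force passes 120 N, or if a joint passes its speed limit or range.

## Working session

There is one attempt and no reset: what is moved stays moved. The work goes in short steps, Python scripts to look and compute and a tool call to move; the robot and the scene stay as the last step left them, time stands still between calls to the robot, and variables do not carry over. Pictures are saved under pics/ and viewed, at most 10 in all, crops included, and the job is handed in when it is done.

Besides the shell and the picture viewer there is one more tool, called as name([rows], argument=value, ...), one row to a line, values as JSON. jog_arm: Moves the arm, as the interface text tells. Its arguments: {"type":"object","properties":{"plan":{"type":"array"}},"required":["plan"]}

```bash
ls; mkdir -p pics
python3 - <<'E'
from bench import *
import cv2,numpy as np
s=read_state();print(s)
a=get_image("scene");b=get_image("side")
for n,d in(("scene",a),("side",b)):
    cv2.imwrite(f"pics/{n}0.png",d["img"][:,:,::-1]);np.savez(f"{n}0.npz",**d)
    print(d["intrinsics"],d["extrinsics"])
E
```

```text
pics
{'clock': 0.0, 'joints': array([-1.08239792e+00,  3.85530855e-01,  6.60192390e-03, -4.89119007e-04,
       -1.19399719e+00, -2.58615073e-01]), 'joint_vel': array([-0.00072536,  0.00185371, -0.00088854, -0.00062833,  0.00046104,
       -0.00021264]), 'joint_efforts': array([ 1.01254547e-03, -3.92292380e+01,  1.88399971e+01,  4.18616563e+00,
       -4.64831974e-03, -2.66201754e-07]), 'position': array([ 142.24075029, -607.98793704,  230.22921215]), 'ee_rot': array([-1.14549370e-01,  9.93416960e-01,  1.07441702e-03, -1.76927650e-04]), 'contact_force': array([ 0.07931841, -0.36796614,  0.23380531]), 'wrist_torque': array([ 0.04668963, -0.03234029, -0.04437314]), 'grasp_force': 0.0, 'gripper_width': 85.48813708681755}
[[492.75601645   0.         250.37627101]
 [  0.         492.75601645 191.27600132]
 [  0.           0.           1.        ]] [[-4.55870684e-01 -3.52337320e-01  8.17337343e-01 -5.56337369e+02]
 [-8.90035676e-01  1.84888358e-01 -4.16716679e-01  6.40191177e+02]
 [-4.29132197e-03 -9.17428312e-01 -3.97877967e-01  7.14449667e+02]
 [ 0.00000000e+00  0.00000000e+00  0.00000000e+00  1.00000000e+00]]
[[449.13101431   0.         247.60373636]
 [  0.         449.13101431 190.76055698]
 [  0.           0.           1.        ]] [[-8.05237612e-01 -4.04116270e-01  4.33915232e-01  5.55935066e+01]
 [-5.92622177e-01  5.24075821e-01 -6.11672698e-01  7.99713707e+02]
 [ 1.97824071e-02 -7.49689652e-01 -6.61493826e-01  9.28345688e+02]
 [ 0.00000000e+00  0.00000000e+00  0.00000000e+00  1.00000000e+00]]
```

View pics/scene0.png

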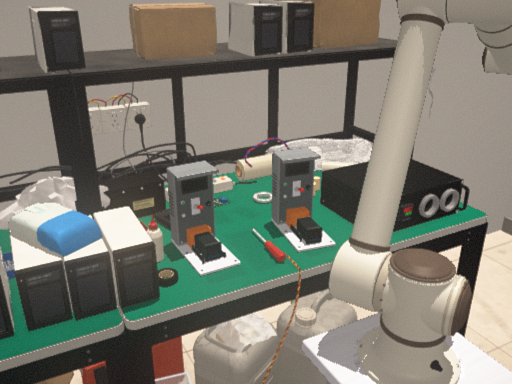

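View pics/side0.png

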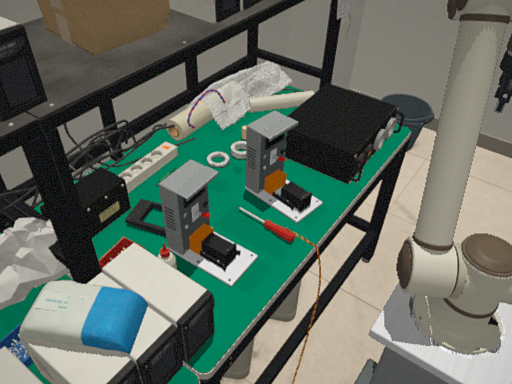

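Both views show two stations: the left one (scene ~205,235; side ~205,235) and the right one (scene ~297,215; side ~270,180). I'll zoom in to see the gaps and measure the orange blocks.

```bash
cat > h.py <<'E'
import numpy as np,cv2
def load(n):
    d=dict(np.load(n+"0.npz"));return d
def cloud(d,T=None):
    T=d["extrinsics"] if T is None else T
    K=d["intrinsics"];z=d["range_z"];v,u=np.indices(z.shape)
    P=np.stack([(u-K[0,2])/K[0,0]*z,(v-K[1,2])/K[1,1]*z,z],-1)
    W=P@T[:3,:3].T+T[:3,3];W[z<=0]=np.nan
    return W
E
python3 - <<'E'
from h import *
tiles=[]
for n,bx in(("scene",[(160,150),(260,140)]),("side",[(150,150),(235,105)])):
    d=load(n);W=cloud(d);im=d["img"]
    for x,y in bx: tiles.append(cv2.resize(im[y:y+130,x:x+115],(400,452),interpolation=cv2.INTER_CUBIC)[:,:,::-1])
    hsv=cv2.cvtColor(im,cv2.COLOR_RGB2HSV)
    m=cv2.inRange(hsv,(8,160,90),(20,255,255))
    k,l,st,c=cv2.connectedComponentsWithStats(m)
    for i in range(1,k):
        if st[i,4]>80:
            p=W[l==i];p=p[~np.isnan(p[:,0])]
            print(n,st[i],np.percentile(p,[3,50,97],axis=0).round().tolist())
            q=p[p[:,2]>57]
            if len(q)>15: print("top",len(q),q.mean(0).round(1),cv2.minAreaRect(q[:,:2].astype(np.float32)))
    for name,lo,hi in(("red",(0,150,90),(6,255,255)),):
        m=cv2.inRange(hsv,lo,hi)|cv2.inRange(hsv,(174,150,90),(180,255,255))
        k,l,st,c=cv2.connectedComponentsWithStats(m)
        for i in range(1,k):
            if st[i,4]>8:
                p=W[l==i];print(name,st[i],np.nanmedian(p,axis=0).round())
im=np.vstack([np.hstack(tiles[:2]),np.hstack(tiles[2:])])
cv2.imwrite("pics/z.png",cv2.resize(im,(530,600)))
E
```

```text
scene [287 207  22  19 270] [[577.0, -136.0, 17.0], [589.0, -98.0, 50.0], [611.0, -77.0, 60.0]]
top 71 [ 594.6 -104.5   58.6] ((597.1250610351562, -106.66632080078125), (61.12297439575195, 35.171875), 84.18695068359375)
scene [187 225  24  22 218] [[604.0, 178.0, 19.0], [616.0, 223.0, 56.0], [638.0, 238.0, 60.0]]
top 91 [619.7 206.3  58.3] ((621.0914916992188, 206.01318359375), (33.6230583190918, 61.98102569580078), 1.7234927415847778)
red [299 188   5   4  13] [ 572. -104.  137.]
red [198 205   5   4  14] [595. 208. 137.]
red [404 207   9   5  27] [ 417. -385.   77.]
red [149 222   7   4  19] [618. 339. 108.]
red [265 241  20  20 156] [471.  41.  20.]
red [152 337  31  41 925] [ 890.  261. -604.]
red [ 83 361  23  23 252] [ 870.  541. -539.]
side [264 169  22  26 354] [[581.0, -137.0, 15.0], [594.0, -100.0, 52.0], [617.0, -78.0, 63.0]]
top 141 [ 598.8 -108.2   60.5] ((598.1314697265625, -109.64054107666016), (62.860252380371094, 35.58580017089844), 81.74681854248047)
side [189 223  24  32 376] [[608.0, 178.0, 17.0], [623.0, 222.0, 59.0], [640.0, 237.0, 63.0]]
top 230 [624.1 206.6  60.1] ((624.0171508789062, 205.5928192138672), (34.578433990478516, 65.78005981445312), 1.4657073020935059)
red [278 156   8   5  27] [ 581. -105.  139.]
red [201 212   9   6  39] [605. 206. 138.]
red [264 220  31  22 267] [479.  41.  22.]
red [ 99 237  34  33 283] [782. 369.  28.]
red [160 244   9  14  77] [620. 340. 110.]
```

View pics/z.png

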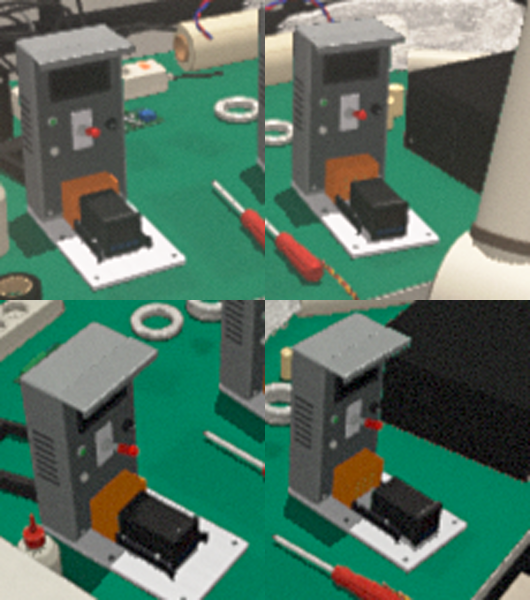

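Right station has the visible gap (side-view crop: dark-grey gap between orange block and controller), so it is station A; the left one is seated. Now the precise pose of A.

Run:
```python
from h import *
for n in("scene","side"):
    d=load(n);W=cloud(d);im=d["img"].astype(int);x,y,z=W[...,0],W[...,1],W[...,2]
    def rect(name,m):
        m=cv2.morphologyEx(m.astype(np.uint8),cv2.MORPH_OPEN,np.ones((2,2)))>0
        q=W[m][:,:2].astype(np.float32);c,s,a=cv2.minAreaRect(q)
        print(n,name,len(q),np.round(c,1),np.round(s,1),round(a,2),"z",np.nanmedian(z[m]).round(1),"mean",q.mean(0).round(1))
    for st,cx,cy in(("A",590,-107),("B",615,206)):
        near=(abs(y-cy)<90)
        rect(st+" hood",near&(abs(z-235)<7)&(abs(x-cx-40)<110))
        blk=(im.max(-1)<70)
        rect(st+" ctrl",near&blk&(abs(z-56)<5)&(x<cx+5)&(x>cx-140)&(abs(y-cy)<45))
        rect(st+" plate",near&(im.min(-1)>140)&(abs(z-8)<5)&(x<cx)&(x>cx-160))
```

```text
scene A hood 440 [ 736.4 -275.7] [100.7 538.7] 41.74 z 232.6 mean [nan nan]
scene A ctrl 90 [509.5 -89. ] [30.3 80.6] 58.93 z 52.2 mean [nan nan]
scene A plate 407 [514.4 -97.5] [121.2 124. ] 81.75 z 5.4 mean [nan nan]
scene B hood 544 [644.4 206.7] [ 83.3 120.2] 2.43 z 232.5 mean [nan nan]
scene B ctrl 108 [562.1 209.5] [36.6 83.6] 78.78 z 52.2 mean [nan nan]
scene B plate 603 [540.8 203.1] [132.5 119.5] 0.61 z 5.9 mean [nan nan]
side A hood 802 [ 620.8 -177. ] [253.   95.9] 88.49 z 235.1 mean [nan nan]
side A ctrl 243 [512.2 -93.9] [41.  73.1] 78.37 z 54.6 mean [nan nan]
side A plate 412 [ 501.1 -101.4] [124.9 102.2] 77.56 z 7.9 mean [nan nan]
side B hood 1267 [733.7 106.3] [ 83.9 365.3] 30.31 z 235.0 mean [nan nan]
side B ctrl 363 [564.6 206.7] [78.9 47.2] 8.66 z 54.3 mean [561.5 207. ]
side B plate 878 [524.1 208.1] [151.9  83.5] 65.12 z 7.9 mean [nan nan]
```

```bash
cat >> h.py <<'E'
from scipy.spatial.transform import Rotation as R
import json,os
def frame():  # station A: origin xy, yaw
    return json.load(open("A.json"))
def goal(x,y,z,phi):
    ox,oy,yaw=frame();c,s=np.cos(yaw),np.sin(yaw)
    f=np.array([c,s,0]);l=np.array([-s,c,0]);u=np.array([0,0,1.]);p=np.radians(phi)
    zt=np.cos(p)*f-np.sin(p)*u;xt=-np.cos(p)*u-np.sin(p)*f
    return np.array([ox,oy,0])+x*f+y*l+z*u,np.stack([xt,l,zt],1)
def tost(P):
    ox,oy,yaw=frame();c,s=np.cos(yaw),np.sin(yaw)
    d=np.asarray(P)-[ox,oy,0];return np.stack([d[...,0]*c+d[...,1]*s,-d[...,0]*s+d[...,1]*c,d[...,2]],-1)
def jog(x,y,z,phi,st,start=None):
    P,G=goal(x,y,z,phi)
    if start: p0,R0=goal(*start)
    else: p0,R0=st["position"],R.from_quat(st["ee_rot"]).as_matrix()
    print((x,y,z,phi),"shift",(R0.T@(P-p0)/100).round(3).tolist(),"turn",(R.from_matrix(R0.T@G).as_rotvec()/np.radians(60)).round(3).tolist())
E
python3 - <<'E'
from h import *
from bench import read_state
for n in("scene","side"):
    d=load(n);W=cloud(d);im=d["img"].astype(int);x,y,z=W[...,0],W[...,1],W[...,2]
    def rect(name,m):
        m=(m&~np.isnan(x)).astype(np.uint8);k,l,s,_=cv2.connectedComponentsWithStats(m)
        m=l==1+s[1:,4].argmax()
        q=W[m][:,:2].astype(np.float32);c,s,a=cv2.minAreaRect(q)
        print(n,name,len(q),np.round(c,1),np.round(s,1),round(a,2))
    for st,cx,cy in(("A",590,-107),("B",615,206)):
        near=(abs(y-cy)<90)
        rect(st+" hood",near&(abs(z-235)<7)&(abs(x-cx-40)<110))
        rect(st+" ctrl",near&(im.max(-1)<75)&(abs(z-55)<5)&(x<cx+5)&(x>cx-140)&(abs(y-cy)<45))
        rect(st+" plate",near&(im.min(-1)>140)&(abs(z-7)<6)&(x<cx)&(x>cx-160))
json.dump([579,-103,np.radians(-7)],open("A.json","w"))
s=read_state()
for t in((-110,0,300,90),(-110,0,240,60)):jog(*t,s)
E
```

```text
scene A hood 444 [ 622.7 -114. ] [122.4  99.1] 83.1
scene A ctrl 164 [512.7 -95.5] [45.4 87. ] 78.8
scene A plate 432 [517.8 -97.8] [121.2 130.9] 81.83
scene B hood 551 [648.  206.5] [ 93.9 120.7] 2.03
scene B ctrl 156 [572.8 205.3] [65.4 43.9] 2.94
scene B plate 679 [546.  203.7] [138.3 121. ] 1.21
side A hood 807 [ 627.5 -114.8] [122.1  93.7] 81.94
side A ctrl 264 [517.7 -94.7] [47.2 82.8] 83.15
side A plate 426 [510.  -97.8] [123.3 102.7] 81.8
side B hood 1272 [652.4 205.9] [ 91.8 122.4] 1.73
side B ctrl 395 [567.  205.2] [82.4 45.8] 0.27
side B plate 892 [535.8 201.5] [127.2 107.9] 88.85
(-110, 0, 300, 90) shift [-4.37, 4.304, -0.689] turn [0.002, -0.0, 0.336]
(-110, 0, 240, 60) shift [-4.37, 4.303, -0.089] turn [0.09, -0.495, 0.328]
```

jog_arm([
  [0, [-0.4, 0.4, -0.7], [0, 0, 0]],
  [0, [-0.9, 0.9, -0.7], [0, 0, 0]],
  [0, [-1, 1, -0.7], [0, 0, 0]],
])

```text
clock: 0.48
position: [217.8, -486.9, 302.3]
ee_rot: [-0.115, 0.993, -0.001, 0.001]
contact_force: [0.5, -1.0, -0.5]
gripper_width: 32.2
grasp_force: 0.0
```

jog_arm([
  [0, [-0.5, 0.5, 0], [0, 0, 0]],
  [0, [-0.9, 0.9, 0], [0, 0, 0]],
  [0, [-1, 1, 0], [0, 0, 0]],
])

```text
clock: 0.85
position: [292.5, -365.7, 301.4]
ee_rot: [-0.117, 0.993, 0.0, 0.0]
contact_force: [0.2, -0.6, -0.1]
gripper_width: 0.1
grasp_force: 0.0
```

jog_arm([
  [0, [-0.5, 0.5, 0], [0, 0, 0]],
  [0, [-0.9, 0.9, 0], [0, 0, 0]],
  [0, [-1, 1, 0], [0, 0, 0]],
])

```text
clock: 1.23
position: [367.2, -246.1, 301.2]
ee_rot: [-0.116, 0.993, 0.0, -0.0]
contact_force: [-0.3, 0.6, -0.5]
gripper_width: 0.3
grasp_force: 0.0
```

jog_arm([
  [0, [-0.5, 0.5, 0], [0, 0, 0]],
  [0, [-0.9, 0.9, 0], [0, 0, 0]],
  [0, [-1, 1, 0], [0, 0, 0]],
])

```text
clock: 1.6
position: [442.0, -126.0, 300.8]
ee_rot: [-0.116, 0.993, 0.0, -0.0]
contact_force: [0.2, 1.2, 0.8]
gripper_width: -0.1
grasp_force: 0.0
```

Run:
```python
from h import *
from bench import read_state
json.dump([580,-107,np.radians(-7.8)],open("A.json","w"))
s=read_state();print(s["clock"],s["position"],tost(s["position"]))
jog(-110,0,240,60,s);jog(-90,0,210,60,s)
```

```text
1.6 [ 441.99740543 -125.95204823  300.83196595] [-134.15368448  -37.50580198  300.83196595]
(-110, 0, 240, 60) shift [-0.361, 0.263, 0.608] turn [0.092, -0.495, 0.344]
(-90, 0, 210, 60) shift [-0.548, 0.19, 0.908] turn [0.092, -0.495, 0.344]
```

jog_arm([
  [0, [-0.18, 0.15, 0.3], [0.03, -0.165, 0.115]],
  [0, [-0.36, 0.26, 0.6], [0.06, -0.33, 0.23]],
  [0, [-0.36, 0.26, 0.6], [0.092, -0.495, 0.344]],
  [0, [-0.36, 0.26, 0.6], [0.092, -0.495, 0.344]],
  [0, [-0.36, 0.26, 0.6], [0.092, -0.495, 0.344]],
])

```text
clock: 2.22
position: [466.8, -95.9, 239.1]
ee_rot: [0.067, 0.964, -0.019, 0.256]
contact_force: [1.3, -0.7, -0.3]
gripper_width: -0.0
grasp_force: 0.0
```

Run:
```python
from h import *
from bench import *
s=read_state();print(s["clock"],s["joints"],tost(s["position"]));jog(-90,0,240,60,s)
w=get_image("wrist");T=np.eye(4);T[:3,:3]=R.from_quat(s["ee_rot"]).as_matrix();T[:3,3]=s["position"]
print(w["tool_from_camera"].round(2).tolist())
np.savez("w1.npz",T=T@w["tool_from_camera"],**w)
cv2.imwrite("pics/w1.png",w["img"][:,:,::-1])
```

```text
2.225 [ 0.21851638 -0.1208117  -0.84098479  0.4697579  -0.39900898 -2.32081296] [-113.68155379   -4.4081168   239.13780856]
(-90, 0, 240, 60) shift [-0.21, 0.045, 0.11] turn [-0.004, -0.004, -0.001]
[[0.0, -0.95, -0.32, 82.51], [1.0, -0.0, 0.0, -0.66], [-0.0, -0.32, 0.95, -142.6], [0.0, 0.0, 0.0, 1.0]]
```

View pics/w1.png

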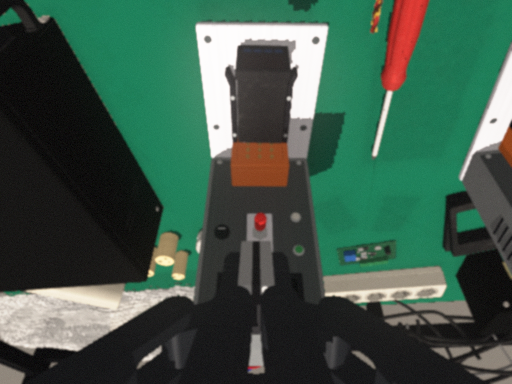

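The wrist view shows station A straight ahead: red bat (260,221), orange block (260,165), controller (263,95) with dark terminals, white plate. I'll refine from it.

Run:
```python
from h import *
from bench import read_state
s=read_state();print(s["clock"],s["joints"].round(2),tost(s["position"]))
w=dict(np.load("w1.npz"));W=cloud(w,w["T"]);im=w["img"].astype(int);S=tost(W)
hsv=cv2.cvtColor(w["img"],cv2.COLOR_RGB2HSV)
red=(cv2.inRange(hsv,(0,150,80),(6,255,255))|cv2.inRange(hsv,(174,150,80),(180,255,255)))>0
m=red.copy();m[:,:230]=0;m[:,290:]=0;m[:200]=0;m[240:]=0
p=S[m];p=p[~np.isnan(p[:,0])];print("bat",len(p),np.percentile(p,[5,50,95],axis=0).round(1).tolist())
def rect(name,m):
    m=(m&~np.isnan(S[...,0])).astype(np.uint8);k,l,st,_=cv2.connectedComponentsWithStats(m);m=l==1+st[1:,4].argmax()
    for sp,A in(("world",W),("stn",S)):
        c,sz,a=cv2.minAreaRect(A[m][:,:2].astype(np.float32));print(name,sp,m.sum(),np.round(c,1),np.round(sz,1),round(a,2),"z",np.median(A[m][:,2]).round(1),np.percentile(A[m],[2,98],axis=0).round(1).tolist())
o=(cv2.inRange(hsv,(5,150,60),(20,255,255))>0)&(abs(S[...,1])<45)
rect("block",o&(abs(S[...,2]-60)<5));
rect("plate",(im.min(-1)>140)&(abs(S[...,2]-8)<6)&(S[...,0]<0)&(abs(S[...,1])<75))
rect("ctrl",(im.max(-1)<90)&(abs(S[...,2]-56)<6)&(S[...,0]<-5)&(abs(S[...,1])<35))
```

```text
2.275 [ 0.22 -0.12 -0.84  0.47 -0.4  -2.32] [-111.46103158   -3.64450642  241.04518555]
bat 158 [[-9.7, -6.2, 135.4], [-7.5, -1.7, 139.8], [8.6, 2.1, 142.8]]
block world 1345 [ 599.2 -111.6] [62.4 35.8] 81.38 z 60.2 [[579.5, -140.8, 55.6], [615.8, -81.2, 61.4]]
block stn 1345 [19.6 -2. ] [62.4 35.8] 89.18 z 60.2 [[2.5, -31.7, 55.6], [34.8, 27.9, 61.4]]
plate world 6926 [519.4 -99.8] [120.4 123.4] 81.55 z 8.3 [[454.8, -160.1, 6.1], [566.2, -37.7, 9.8]]
plate stn 6926 [-61.   -1.1] [120.4 123.4] 89.35 z 8.3 [[-121.8, -59.5, 6.1], [-9.6, 57.1, 9.8]]
ctrl world 3596 [516.1 -98.8] [47.2 81.8] 80.55 z 54.7 [[475.0, -121.8, 52.1], [553.8, -73.9, 57.0]]
ctrl stn 3596 [-64.5  -0.6] [47.2 81.8] 88.35 z 54.7 [[-104.6, -21.8, 52.1], [-26.4, 21.0, 57.0]]
```

Run:
```python
from h import *
from bench import read_state
json.dump([581.5,-109,np.radians(-8.3)],open("A.json","w"))
s=read_state()
for t in((-70,0,185,60),(-40,0,165,60)):jog(*t,s)
for t in((-12,0,153,60),(-12,0,138,60),(-12,0,123,60)):jog(*t,s,start=(-40,0,165,60))
```

```text
(-70, 0, 185, 60) shift [-0.095, 0.027, 0.701] turn [0.002, -0.001, 0.005]
(-40, 0, 165, 60) shift [-0.255, 0.025, 1.024] turn [0.002, -0.001, 0.005]
(-12, 0, 153, 60) shift [-0.182, 0.0, 0.244] turn [0.0, 0.0, 0.0]
(-12, 0, 138, 60) shift [-0.107, 0.0, 0.374] turn [0.0, 0.0, 0.0]
(-12, 0, 123, 60) shift [-0.032, 0.0, 0.504] turn [0.0, 0.0, 0.0]
```

jog_arm([
  [0, [-0.05, 0.027, 0.35], [0, 0, 0]],
  [0, [-0.1, 0.027, 0.7], [0, 0, 0]],
  [0, [-0.25, 0.027, 1.0], [0, 0, 0]],
  [0, [-0.25, 0.027, 1.0], [0, 0, 0]],
  [0, [-0.25, 0.027, 1.0], [0, 0, 0]],
])

```text
clock: 2.9
position: [543.6, -104.2, 179.3]
ee_rot: [0.067, 0.966, -0.015, 0.25]
contact_force: [-1.6, -0.3, 0.5]
gripper_width: 0.2
grasp_force: 0.0
```

Run:
```python
from h import *
from bench import read_state
s=read_state();print(s["joints"].round(2),tost(s["position"]))
for t in((-12,0,153,60),(-12,0,138,60),(-12,0,123,60)):jog(*t,s)
```

```text
[ 0.09  0.11 -0.84  0.71 -0.16 -2.48] [-38.24305715  -0.70467123 179.2886828 ]
(-12, 0, 153, 60) shift [-0.102, 0.004, 0.357] turn [0.007, -0.016, 0.004]
(-12, 0, 138, 60) shift [-0.029, 0.003, 0.488] turn [0.007, -0.016, 0.004]
(-12, 0, 123, 60) shift [0.044, 0.003, 0.62] turn [0.007, -0.016, 0.004]
```

Wrist joint 5 hits its limit at 60° slant; I'll use 68°.

Run:
```python
from h import *
from bench import read_state
s=read_state()
for t in((-40,0,175,68),(-40,0,160,68)):jog(*t,s)
```

```text
(-40, 0, 175, 68) shift [0.036, 0.007, 0.029] turn [0.007, 0.117, 0.005]
(-40, 0, 160, 68) shift [0.109, 0.006, 0.16] turn [0.007, 0.117, 0.005]
```

jog_arm([
  [0, [0.03, 0, 0.03], [0, 0.117, 0]],
  [0, [0.03, 0, 0.03], [0, 0.117, 0]],
  [0, [0.03, 0, 0.03], [0, 0.117, 0]],
])

```text
clock: 3.28
position: [543.2, -102.6, 176.6]
ee_rot: [0.067, 0.979, -0.01, 0.193]
contact_force: [0.0, 0.0, -0.1]
gripper_width: 0.0
grasp_force: 0.0
```

Run:
```python
from h import *
from bench import read_state
s=read_state();print(s["joints"].round(2),tost(s["position"]),"phi",np.degrees(np.arcsin(-R.from_quat(s["ee_rot"]).as_matrix()[2,2])))
for t in((-19,0,154,68),(-19,0,124,68)):jog(*t,s)
```

```text
[ 0.16  0.15 -0.63  0.25 -0.43 -2.07] [-38.84524252   0.82222119 176.55254072] phi 67.76832585319627
(-19, 0, 154, 68) shift [-0.098, -0.011, 0.284] turn [0.009, 0.004, 0.006]
(-19, 0, 124, 68) shift [0.015, -0.013, 0.561] turn [0.009, 0.004, 0.006]
```

jog_arm([
  [0, [-0.05, -0.01, 0.14], [0, 0, 0]],
  [0, [-0.1, -0.01, 0.28], [0, 0, 0]],
  [0, [-0.1, -0.01, 0.28], [0, 0, 0]],
])

```text
clock: 3.65
position: [560.0, -107.6, 150.3]
ee_rot: [0.068, 0.98, -0.011, 0.188]
contact_force: [-0.3, -0.3, -0.1]
gripper_width: 0.2
grasp_force: 0.0
```

Run:
```python
from h import *
from bench import *
s=read_state();print(s["joints"].round(2),tost(s["position"]),"phi",np.degrees(np.arcsin(-R.from_quat(s["ee_rot"]).as_matrix()[2,2])))
for t in((-19,0,139,68),(-19,0,124,68)):jog(*t,s)
w=get_image("wrist");b=get_image("side")
cv2.imwrite("pics/w2.png",np.hstack([w["img"],cv2.resize(b["img"][105:235,235:350],(340,384))])[:,:,::-1])
```

```text
[ 0.14  0.21 -0.63  0.27 -0.38 -2.08] [-21.47355474  -1.74154086 150.2624036 ] phi 68.23016444975833
(-19, 0, 139, 68) shift [0.019, 0.017, 0.114] turn [0.006, -0.004, 0.006]
(-19, 0, 124, 68) shift [0.074, 0.016, 0.253] turn [0.006, -0.004, 0.006]
```

```bash
python3 -c "
import cv2;a=cv2.imread('pics/w2.png');cv2.imwrite('pics/w2s.png',cv2.resize(a,(800,361)))"
```

```text
(no output)
```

View pics/w2s.png

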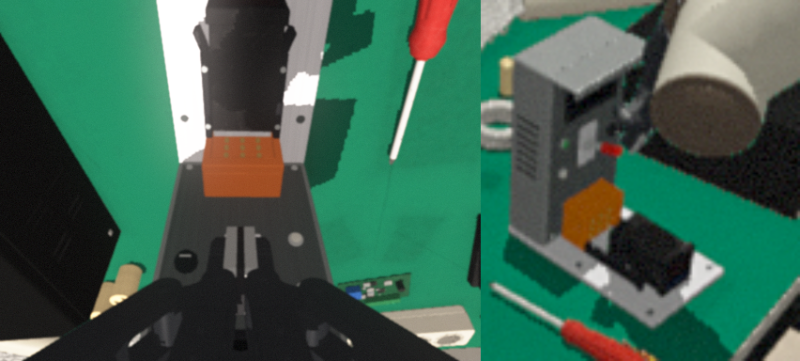

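Wrist view: closed fingers (240,250) sit centred above the hidden bat, block centred at 242; the side crop shows the red bat (610,150) just below the fingertips. Press down.

jog_arm([
  [0, [0.015, 0.01, 0.11], [0, 0, 0]],
  [0, [0.04, 0.01, 0.18], [0, 0, 0]],
  [0, [0.065, 0.01, 0.25], [0, 0, 0]],
  [0, [0.07, 0.01, 0.27], [0, 0, 0]],
  [0, [0.07, 0.01, 0.27], [0, 0, 0]],
])

```text
clock: 4.38
position: [561.3, -106.5, 122.2]
ee_rot: [0.068, 0.98, -0.011, 0.187]
contact_force: [-5.9, 3.7, 0.5]
gripper_width: -0.3
grasp_force: 2.6
```

```bash
cat > look.py <<'E'
from h import *
from bench import *
def batz():
    b=get_image("side");hsv=cv2.cvtColor(b["img"],cv2.COLOR_RGB2HSV);W=tost(cloud(b))
    m=(cv2.inRange(hsv,(0,150,70),(6,255,255))|cv2.inRange(hsv,(174,150,70),(180,255,255)))>0
    o=m.copy();o[:,:262]=0;o[:,300:]=0;o[:140]=0;o[195:]=0
    p=W[o&(abs(W[...,1])<30)&(W[...,2]>80)]
    v,u=np.nonzero(o);print("bat px",len(u),u.mean(),v.mean(),"stn",np.nanmedian(p,axis=0) if len(p) else None,"other red:",[np.round(np.nanmedian(W[m&(abs(W[...,1]-k)<40)&(W[...,2]>80)],axis=0),1) for k in (310,)])
    return b
E
python3 - <<'E'
from look import *
s=read_state();print(s["joints"].round(2),s["contact_force"],tost(s["position"]))
b=batz();jog(-50,0,135,68,s);jog(-19,0,121,68,s)
E
```

```text
[ 0.13  0.26 -0.68  0.34 -0.28 -2.15] [-5.86913612  3.65043423  0.51678582] [-20.38137761  -0.41959878 122.23151111]
bat px 20 281.0 160.9 stn [ -2.23950936   4.3477001  128.96283187] other red: [array([-23.5, 316.2, 139.1])]
(-50, 0, 135, 68) shift [0.228, 0.007, -0.228] turn [0.006, -0.007, 0.006]
(-19, 0, 121, 68) shift [-0.008, 0.004, 0.017] turn [0.006, -0.007, 0.006]
```

Run:
```python
from look import *
a=get_image("scene");b=get_image("side")
cv2.imwrite("pics/c3.png",np.hstack([cv2.resize(a["img"][150:230,265:345],(400,400),interpolation=2),cv2.resize(b["img"][120:200,240:320],(400,400),interpolation=2)])[:,:,::-1])
```

```text
(no output)
```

View pics/c3.png

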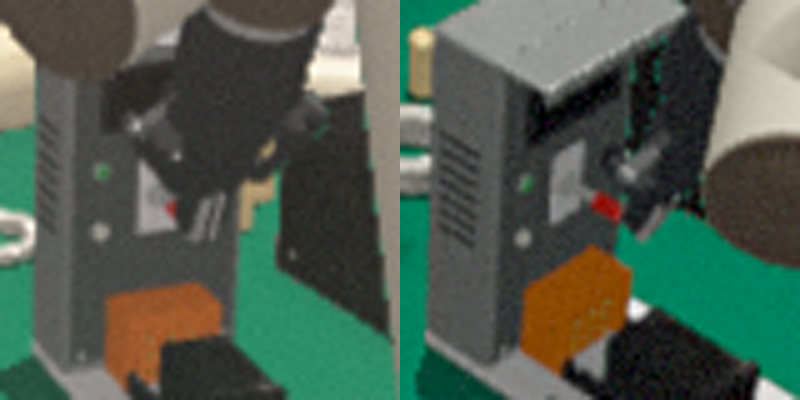

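The bat (603,207 in the right half) is still up, behind the fingers: they slid down past its tip. Lift, go about 10 mm deeper, press again.

Run:
```python
from look import *
s=read_state()
for t in((-32,0,153,65),(-11,0,150,65)):jog(*t,s)
for t in((-11,0,138,67),(-10,0,122,69)):jog(*t,s,start=(-11,0,150,65))
```

```text
(-32, 0, 153, 65) shift [-0.005, 0.006, -0.328] turn [0.006, -0.057, 0.006]
(-11, 0, 150, 65) shift [-0.189, 0.004, -0.223] turn [0.006, -0.057, 0.006]
(-11, 0, 138, 67) shift [0.051, 0.0, 0.109] turn [-0.0, 0.033, -0.0]
(-10, 0, 122, 69) shift [0.109, 0.0, 0.258] turn [0.0, 0.067, -0.0]
```

jog_arm([
  [0, [0, 0, -0.33], [0, -0.055, 0]],
  [0, [0, 0, -0.33], [0, -0.055, 0]],
  [0, [-0.19, 0, -0.22], [0, -0.055, 0]],
  [0, [-0.19, 0, -0.22], [0, -0.055, 0]],
  [0, [-0.19, 0, -0.22], [0, -0.055, 0]],
])

```text
clock: 5.15
position: [573.2, -107.8, 151.3]
ee_rot: [0.067, 0.974, -0.013, 0.218]
contact_force: [-0.4, -0.0, 0.2]
gripper_width: -0.2
grasp_force: 0.0
```

Run:
```python
from look import *
s=read_state();print(s["joints"].round(2),s["contact_force"],tost(s["position"]),"phi",np.degrees(np.arcsin(-R.from_quat(s["ee_rot"]).as_matrix()[2,2])))
batz()
for t in((-11,0,138,67),(-10,0,122,69)):jog(*t,s)
```

```text
[ 0.12  0.22 -0.69  0.42 -0.26 -2.22] [-0.44306775 -0.01644391  0.21549684] [-8.39911344e+00 -3.13205632e-02  1.51333623e+02] phi 64.82513868124494
bat px 26 281.2692307692308 158.26923076923077 stn [ -1.14563577   3.69073381 138.36835176] other red: [array([-23.6, 315.4, 137.7])]
(-11, 0, 138, 67) shift [0.08, -0.0, 0.11] turn [0.007, 0.036, 0.005]
(-10, 0, 122, 69) shift [0.139, -0.001, 0.259] turn [0.007, 0.07, 0.005]
```

jog_arm([
  [0, [0.065, 0, 0.11], [0, 0.036, 0]],
  [0, [0.09, 0, 0.19], [0, 0.055, 0]],
  [0, [0.12, 0, 0.26], [0, 0.07, 0]],
  [0, [0.12, 0, 0.26], [0, 0.07, 0]],
])

```text
clock: 5.7
position: [574.1, -107.6, 123.1]
ee_rot: [0.067, 0.981, -0.01, 0.182]
contact_force: [0.7, 0.1, 0.1]
gripper_width: -0.1
grasp_force: 0.0
```

Run:
```python
from look import *
s=read_state();print(s["joints"].round(2),s["contact_force"],tost(s["position"]))
batz()
for t in((-60,0,140,70),(-110,0,160,75)):jog(*t,s)
```

```text
[ 0.13  0.28 -0.62  0.28 -0.33 -2.09] [0.65012267 0.14956955 0.13254382] [ -7.5142935    0.36418272 123.14926637]
bat px 18 280.3888888888889 164.05555555555554 stn [  0.16391445   3.89099701 117.32775077] other red: [array([-22.2, 315.8, 138.3])]
(-60, 0, 140, 70) shift [0.429, 0.002, -0.346] turn [0.007, 0.018, 0.006]
(-110, 0, 160, 75) shift [0.824, 0.007, -0.712] turn [0.007, 0.101, 0.006]
```

Bat is down (z 117, off), other toggle unchanged. Back off and go in front of the controller.

jog_arm([
  [0, [0.43, 0, -0.35], [0, 0.02, 0]],
  [0, [0.82, 0, -0.71], [0, 0.1, 0]],
  [0, [0.82, 0, -0.71], [0, 0.1, 0]],
  [0, [0.82, 0, -0.71], [0, 0.1, 0]],
])

```text
clock: 6.25
position: [473.4, -93.9, 160.8]
ee_rot: [0.068, 0.989, -0.007, 0.132]
contact_force: [-0.2, 0.2, -0.6]
gripper_width: -0.0
grasp_force: 0.0
```

Run:
```python
from look import *
s=read_state();print(s["joints"].round(2),tost(s["position"]))
batz()
w=get_image("wrist");T=np.eye(4);T[:3,:3]=R.from_quat(s["ee_rot"]).as_matrix();T[:3,3]=s["position"];T=T@w["tool_from_camera"]
S=tost(cloud(w,T));im=w["img"].astype(int)
m=((im.max(-1)<90)&(abs(S[...,2]-56)<6)&(S[...,0]<-5)&(abs(S[...,1])<35)).astype(np.uint8)
k,l,st,_=cv2.connectedComponentsWithStats(m);m=l==1+st[1:,4].argmax()
print("ctrl",cv2.minAreaRect(S[m][:,:2].astype(np.float32)),np.percentile(S[m],[2,98],axis=0).round(1))
hsv=cv2.cvtColor(w["img"],cv2.COLOR_RGB2HSV);o=(cv2.inRange(hsv,(5,150,60),(20,255,255))>0)&(abs(S[...,1])<45)&(abs(S[...,2]-60)<5)
print("block",cv2.minAreaRect(S[o][:,:2].astype(np.float32)))
for t in((-132,0,90,75),(-132,0,60,75),(-132,0,28,75)):jog(*t,s)
```

```text
[ 0.19  0.09 -0.67  0.15 -0.56 -2.02] [-109.10141344   -0.65742522  160.79780853]
bat px 29 281.0344827586207 163.82758620689654 stn [ -1.09551739   3.1580832  117.70260704] other red: [array([-23.8, 316.1, 139. ])]
ctrl ((-65.642578125, 0.8992233276367188), (47.7037353515625, 81.89167785644531), 89.54483795166016) [[-106.   -20.7   52.6]
 [ -27.6   22.2   57.7]]
block ((-9.49070930480957, 0.0365142822265625), (33.11709213256836, 62.46359634399414), 0.8576713800430298)
(-132, 0, 90, 75) shift [0.406, 0.005, 0.623] turn [0.007, 0.003, 0.007]
(-132, 0, 60, 75) shift [0.485, 0.004, 0.913] turn [0.007, 0.003, 0.007]
(-132, 0, 28, 75) shift [0.569, 0.002, 1.222] turn [0.007, 0.003, 0.007]
```

jog_arm([
  [0, [0.4, 0, 0.3], [0, 0, 0]],
  [0, [0.45, 0, 0.65], [0, 0, 0]],
  [0, [0.49, 0, 0.91], [0, 0, 0]],
  [0, [0.49, 0, 0.91], [0, 0, 0]],
])

```text
clock: 6.85
position: [448.0, -91.3, 58.7]
ee_rot: [0.068, 0.99, -0.007, 0.126]
contact_force: [1.0, 0.1, 0.5]
gripper_width: 0.2
grasp_force: 0.0
```

Run:
```python
from look import *
s=read_state();print(s["joints"].round(2),tost(s["position"]))
for t in((-132,0.5,28,75),(-117,0.5,28,75),(-95,0.5,28,75)):jog(*t,s)
```

```text
[ 0.17  0.23 -0.95  0.46 -0.16 -2.32] [-134.65193544   -1.7920779    58.72544033]
(-132, 0.5, 28, 75) shift [0.051, 0.021, 0.304] turn [0.006, -0.008, 0.007]
(-117, 0.5, 28, 75) shift [-0.094, 0.02, 0.342] turn [0.006, -0.008, 0.007]
(-95, 0.5, 28, 75) shift [-0.307, 0.018, 0.397] turn [0.006, -0.008, 0.007]
```

Run:
```python
from look import *
s=read_state()
for t in((-132,0.5,50,86),(-130,0.5,28,86)):jog(*t,s)
```

```text
(-132, 0.5, 50, 86) shift [-0.004, 0.022, 0.091] turn [0.005, 0.176, 0.007]
(-130, 0.5, 28, 86) shift [0.032, 0.021, 0.309] turn [0.005, 0.176, 0.007]
```

jog_arm([
  [0, [0, 0.02, 0.09], [0.005, 0.176, 0.007]],
  [0, [0.02, 0.02, 0.2], [0.005, 0.176, 0.007]],
  [0, [0.032, 0.02, 0.31], [0.005, 0.176, 0.007]],
  [0, [0.032, 0.02, 0.31], [0.005, 0.176, 0.007]],
])

```text
clock: 7.35
position: [454.1, -89.3, 30.0]
ee_rot: [0.072, 0.997, -0.002, 0.038]
contact_force: [0.3, 0.4, 0.7]
gripper_width: 0.1
grasp_force: 0.0
```

Run:
```python
from look import *
s=read_state();print(s["joints"].round(2),tost(s["position"]),s["contact_force"])
for t in((-118,0.5,28,86),(-108,0.5,28,86),(-100,.5,28,86),(-95,0.5,28,86)):jog(*t,s)
```

```text
[ 0.17  0.36 -0.7   0.05 -0.44 -1.93] [-128.86582606    1.0805487    29.9744569 ] [0.30837444 0.35429979 0.67066037]
(-118, 0.5, 28, 86) shift [-0.107, -0.006, 0.028] turn [0.001, 0.005, 0.0]
(-108, 0.5, 28, 86) shift [-0.207, -0.006, 0.035] turn [0.001, 0.005, 0.0]
(-100, 0.5, 28, 86) shift [-0.286, -0.006, 0.041] turn [0.001, 0.005, 0.0]
(-95, 0.5, 28, 86) shift [-0.336, -0.006, 0.045] turn [0.001, 0.005, 0.0]
```

jog_arm([
  [0, [-0.06, -0.005, 0.02], [0, 0, 0]],
  [0, [-0.1, -0.005, 0.025], [0, 0, 0]],
  [0, [-0.13, -0.005, 0.03], [0, 0, 0]],
  [0, [-0.16, -0.005, 0.03], [0, 0, 0]],
  [0, [-0.19, -0.005, 0.035], [0, 0, 0]],
  [0, [-0.22, -0.005, 0.035], [0, 0, 0]],
  [0, [-0.25, -0.005, 0.04], [0, 0, 0]],
  [0, [-0.27, -0.005, 0.04], [0, 0, 0]],
])

```text
clock: 8.35
position: [482.2, -93.5, 28.7]
ee_rot: [0.072, 0.997, -0.002, 0.038]
contact_force: [-0.8, 1.0, -0.3]
gripper_width: 0.1
grasp_force: 0.3
```

```bash
cat > gap.py <<'E'
from look import *
s=read_state();print(s["joints"].round(2),tost(s["position"]),s["contact_force"].round(1))
w=get_image("wrist");T=np.eye(4);T[:3,:3]=R.from_quat(s["ee_rot"]).as_matrix();T[:3,3]=s["position"];T=T@w["tool_from_camera"]
S=tost(cloud(w,T));b=get_image("side");B=tost(cloud(b))
for n,d,Q in(("wrist",w,S),("side",b,B)):
    m=((d["img"].max(-1)<90)&(abs(Q[...,2]-56)<5)&(Q[...,0]<2)&(Q[...,0]>-125)&(abs(Q[...,1])<35))
    if m.sum()>20: print(n,"ctrl x pct",np.percentile(Q[m][:,0],[2,50,98]).round(1),np.percentile(Q[m][:,1],[2,98]).round(1))
    hsv=cv2.cvtColor(d["img"],cv2.COLOR_RGB2HSV);o=(cv2.inRange(hsv,(8,150,60),(20,255,255))>0)&(abs(Q[...,1])<45)&(abs(Q[...,2]-60)<4)&(Q[...,0]>-20)
    if o.sum()>20: print(n,"block x pct",np.percentile(Q[o][:,0],[2,98]).round(1))
cv2.imwrite("pics/w_gap.png",w["img"][:,:,::-1]);cv2.imwrite("pics/s_gap.png",cv2.resize(b["img"][130:225,235:335],(500,475),interpolation=2)[:,:,::-1])
E
python3 gap.py
```

```text
[ 0.15  0.39 -0.63  0.04 -0.47 -1.91] [-100.47451856    1.04461086   28.73770318] [-0.8  1.  -0.3]
wrist ctrl x pct [-113.3 -108.4  -56. ] [-12.8  13.3]
side ctrl x pct [-107.5  -43.1  -10.2] [-13.3  26.2]
side block x pct [ 0.6 34. ]
```

jog_arm([
  [0, [-0.02, -0.005, 0], [0, 0, 0]],
  [0, [-0.04, -0.005, 0], [0, 0, 0]],
  [0, [-0.06, -0.005, 0], [0, 0, 0]],
  [0, [-0.07, -0.005, 0], [0, 0, 0]],
  [0, [-0.07, -0.005, 0], [0, 0, 0]],
])

```text
clock: 9.07
position: [489.1, -95.0, 29.4]
ee_rot: [0.072, 0.997, -0.002, 0.038]
contact_force: [-0.4, -0.0, -0.3]
gripper_width: -0.3
grasp_force: 0.1
```

```bash
python3 gap.py
```

```text
[ 0.15  0.4  -0.62  0.04 -0.48 -1.9 ] [-93.49102474   0.55940371  29.39860958] [-0.4 -0.  -0.3]
wrist ctrl x pct [-106.2 -101.4  -48. ] [-13.3  12.8]
side ctrl x pct [-101.5  -35.8   -4.1] [-14.8  26.7]
side block x pct [ 0.9 33.5]
```

Gap about 4 mm left; step 1 mm per row, watching the force.

jog_arm([
  [0, [-0.01, 0, 0], [0, 0, 0]],
  [0, [-0.02, 0, 0], [0, 0, 0]],
  [0, [-0.03, 0, 0], [0, 0, 0]],
  [0, [-0.03, 0, 0], [0, 0, 0]],
])

```text
clock: 9.68
position: [491.6, -95.4, 29.5]
ee_rot: [0.072, 0.997, -0.002, 0.038]
contact_force: [-1.4, 0.7, 0.2]
gripper_width: 0.2
grasp_force: 0.6
```

jog_arm([
  [0, [-0.01, 0, 0], [0, 0, 0]],
  [0, [-0.01, 0, 0], [0, 0, 0]],
])

```text
clock: 9.93
position: [491.7, -95.5, 29.4]
ee_rot: [0.072, 0.997, -0.002, 0.037]
contact_force: [-4.1, 2.2, 1.6]
gripper_width: -0.1
grasp_force: 2.3
```

jog_arm([
  [0, [-0.01, 0, 0], [0, 0, 0]],
  [0, [-0.01, 0, 0], [0, 0, 0]],
  [0, [-0.01, 0, 0], [0, 0, 0]],
])

```text
clock: 10.3
position: [491.8, -95.6, 29.4]
ee_rot: [0.072, 0.997, -0.002, 0.036]
contact_force: [-5.3, 4.6, 3.7]
gripper_width: -0.2
grasp_force: 3.3
```

```bash
python3 gap.py
```

```text
[ 0.14  0.4  -0.61  0.04 -0.49 -1.9 ] [-90.73777974   0.29830663  29.35260388] [-5.3  4.6  3.7]
wrist ctrl x pct [-103.4  -98.5  -45.7] [-13.4  12.6]
side ctrl x pct [-98.1 -33.4  -0.6] [-15.6  25.1]
side block x pct [ 0.2 35.4]
```

View pics/s_gap.png

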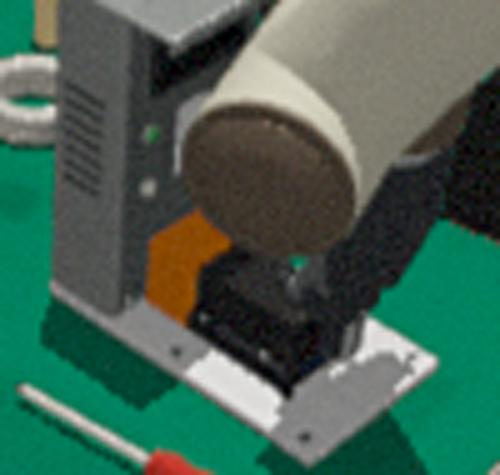

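Controller rear meets the block (range data: rear −0.6, block 0.2), and the force rose at the stop. Retreat and go for the bat.

Run:
```python
from look import *
s=read_state()
for t in((-120,0,30,86),(-112,0,110,80),):jog(*t,s)
```

```text
(-120, 0, 30, 86) shift [0.291, -0.003, -0.028] turn [0.001, 0.002, 0.0]
(-112, 0, 110, 80) shift [0.154, -0.002, -0.82] turn [0.001, -0.098, 0.0]
```

jog_arm([
  [0, [0.15, 0, 0], [0, 0, 0]],
  [0, [0.29, 0, -0.03], [0, 0, 0]],
  [0, [0.29, 0, -0.3], [0, 0, 0]],
  [20, [0.15, 0, -0.82], [0, -0.098, 0]],
  [35, [0.15, 0, -0.82], [0, -0.098, 0]],
  [35, [0.15, 0, -0.82], [0, -0.098, 0]],
])

```text
clock: 11.15
position: [472.7, -92.7, 110.7]
ee_rot: [0.072, 0.993, -0.005, 0.09]
contact_force: [-0.0, -0.3, -1.0]
gripper_width: 35.2
grasp_force: 0.0
```

```bash
python3 gap.py
python3 - <<'E'
from look import *
s=read_state()
for t in((-60,0,135,69),):jog(*t,s)
batz()
E
```

```text
[ 0.18  0.2  -0.67  0.11 -0.53 -1.98] [-110.02903422    0.38902954  110.67917834] [-0.  -0.3 -1. ]
wrist ctrl x pct [-79.9 -46.6  -0.7] [-20.4  22.5]
wrist block x pct [ 0.9 33.8]
side ctrl x pct [-79.8 -42.   -1. ] [-17.9  24.4]
side block x pct [-0.2 34.1]
(-60, 0, 135, 69) shift [-0.54, -0.002, -0.161] turn [0.002, -0.181, 0.0]
bat px 29 281.0344827586207 163.82758620689654 stn [ -2.68405124   3.11564541 118.19484119] other red: [array([-22.9, 315.9, 138.1])]
```

jog_arm([
  [35, [-0.3, 0, -0.16], [0, -0.09, 0]],
  [35, [-0.54, 0, -0.16], [0, -0.18, 0]],
  [35, [-0.54, 0, -0.16], [0, -0.18, 0]],
  [35, [-0.54, 0, -0.16], [0, -0.18, 0]],
])

```text
clock: 11.8
position: [522.0, -100.3, 134.8]
ee_rot: [0.071, 0.981, -0.012, 0.181]
contact_force: [0.0, 0.9, -0.3]
gripper_width: 35.2
grasp_force: 0.0
```

Run:
```python
from look import *
s=read_state();print(s["joints"].round(2),tost(s["position"]))
w=get_image("wrist");T=np.eye(4);T[:3,:3]=R.from_quat(s["ee_rot"]).as_matrix();T[:3,3]=s["position"];T=T@w["tool_from_camera"]
S=tost(cloud(w,T));hsv=cv2.cvtColor(w["img"],cv2.COLOR_RGB2HSV)
m=(cv2.inRange(hsv,(0,150,70),(6,255,255))|cv2.inRange(hsv,(174,150,70),(180,255,255)))>0
p=S[m&(abs(S[...,1])<30)&(S[...,2]>80)&(S[...,0]<40)];print("bat",len(p),np.percentile(p,[3,50,97],axis=0).round(1).tolist() if len(p) else "")
for t in((-25,0,112,68),(-6,0,105,68)):jog(*t,s)
```

```text
[ 0.16  0.18 -0.74  0.35 -0.32 -2.19] [-6.01499362e+01  5.39635061e-02  1.34814227e+02]
bat 610 [[-11.8, -5.2, 109.8], [-4.5, -0.0, 118.1], [7.7, 5.2, 122.7]]
(-25, 0, 112, 68) shift [-0.247, -0.001, 0.338] turn [0.001, -0.019, -0.001]
(-6, 0, 105, 68) shift [-0.4, -0.001, 0.472] turn [0.001, -0.019, -0.001]
```

jog_arm([
  [35, [-0.12, 0, 0.17], [0, 0, 0]],
  [35, [-0.25, 0, 0.34], [0, 0, 0]],
  [35, [-0.4, 0, 0.47], [0, 0, 0]],
  [35, [-0.4, 0, 0.47], [0, 0, 0]],
  [35, [-0.4, 0, 0.47], [0, 0, 0]],
])

```text
clock: 12.48
position: [575.6, -107.8, 106.0]
ee_rot: [0.071, 0.981, -0.012, 0.182]
contact_force: [-0.9, -0.5, -0.4]
gripper_width: 34.9
grasp_force: 0.0
```

Run:
```python
from look import *
s=read_state();print(s["joints"].round(2),tost(s["position"]),s["contact_force"].round(1),"phi",np.degrees(np.arcsin(-R.from_quat(s["ee_rot"]).as_matrix()[2,2])))
w=get_image("wrist");cv2.imwrite("pics/w5.png",w["img"][:,:,::-1])
for t in((-8,0,112,68),(-9,0,119,68),(-9,0,126,67)):jog(*t,s)
```

```text
[ 0.12  0.3  -0.66  0.36 -0.26 -2.17] [ -6.00694134   0.32469489 106.03194882] [-0.9 -0.5 -0.4] phi 69.00865314755269
(-8, 0, 112, 68) shift [-0.003, -0.003, -0.063] turn [0.002, -0.017, -0.0]
(-9, 0, 119, 68) shift [-0.019, -0.003, -0.132] turn [0.002, -0.017, -0.0]
(-9, 0, 126, 67) shift [-0.044, -0.003, -0.197] turn [0.002, -0.033, -0.0]
```

View pics/w5.png

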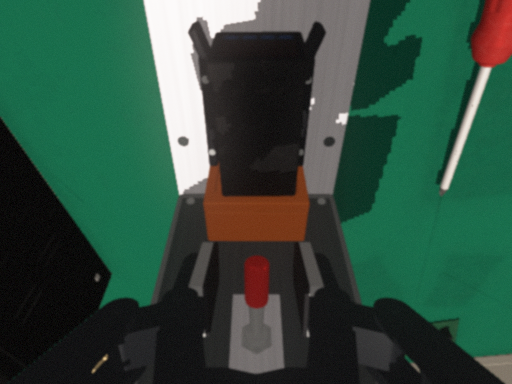

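The wrist view shows the red bat (256,280) centred between the open fingers (205 and 308), and the controller seated against the block. Grip, lift past centre, release.

jog_arm([
  [0, [0, 0, 0], [0, 0, 0]],
  [0, [0, 0, 0], [0, 0, 0]],
  [0, [0, 0, 0], [0, 0, 0]],
])

```text
clock: 12.9
position: [575.8, -107.7, 106.7]
ee_rot: [0.071, 0.981, -0.012, 0.182]
contact_force: [-4.8, 2.2, 4.2]
gripper_width: 6.2
grasp_force: 58.9
```

jog_arm([
  [0, [0, 0, -0.06], [0, 0, 0]],
  [0, [-0.01, 0, -0.12], [0, -0.01, 0]],
  [0, [-0.03, 0, -0.17], [0, -0.02, 0]],
  [0, [-0.04, 0, -0.2], [0, -0.03, 0]],
  [0, [-0.04, 0, -0.2], [0, -0.03, 0]],
])

```text
clock: 13.52
position: [575.2, -107.4, 127.6]
ee_rot: [0.07, 0.977, -0.013, 0.2]
contact_force: [8.6, -3.1, -4.4]
gripper_width: 6.2
grasp_force: 58.8
```

jog_arm([
  [20, [0, 0, 0], [0, 0, 0]],
  [35, [0, 0, 0], [0, 0, 0]],
  [35, [0, 0, 0], [0, 0, 0]],
])

```text
clock: 13.9
position: [572.4, -107.3, 126.2]
ee_rot: [0.071, 0.978, -0.013, 0.197]
contact_force: [0.4, -0.2, 0.2]
gripper_width: 34.9
grasp_force: 0.0
```

Run:
```python
from look import *
s=read_state();print(s["joints"].round(2),tost(s["position"]),s["contact_force"].round(1))
batz()
for t in((-30,0,131,67),(-80,0,150,68)):jog(*t,s)
```

```text
[ 0.12  0.26 -0.69  0.41 -0.26 -2.21] [ -9.20961729   0.34555691 126.16884724] [ 0.4 -0.2  0.2]
bat px 0 nan nan stn None other red: [array([-21.8, 316.2, 138.2])]
(-30, 0, 131, 67) shift [0.173, -0.003, -0.125] turn [0.002, -0.003, -0.0]
(-80, 0, 150, 68) shift [0.56, -0.002, -0.494] turn [0.002, 0.014, -0.0]look.py:8: RuntimeWarning: Mean of empty slice.
  v,u=np.nonzero(o);print("bat px",len(u),u.mean(),v.mean(),"stn",np.nanmedian(p,axis=0) if len(p) else None,"other red:",[np.round(np.nanmedian(W[m&(abs(W[...,1]-k)<40)&(W[...,2]>80)],axis=0),1) for k in (310,)])
  ret = ret.dtype.type(ret / rcount)
```

jog_arm([
  [35, [0.17, 0, -0.1], [0, 0, 0]],
  [35, [0.38, 0, -0.3], [0, 0, 0]],
  [35, [0.6, 0, -0.5], [0, 0.014, 0]],
  [35, [0.9, 0, -0.75], [0, 0.014, 0]],
  [35, [0.9, 0, -0.75], [0, 0.014, 0]],
  [35, [0.9, 0, -0.75], [0, 0.014, 0]],
])

```text
clock: 14.7
position: [462.4, -91.1, 160.9]
ee_rot: [0.071, 0.979, -0.013, 0.191]
contact_force: [0.1, 0.2, 0.4]
gripper_width: 35.0
grasp_force: 0.0
```

```bash
python3 gap.py
python3 - <<'E'
from look import *
b=batz();a=get_image("scene")
cv2.imwrite("pics/end.png",np.hstack([cv2.resize(a["img"][140:270,140:350],(400,248),interpolation=2),cv2.resize(b["img"][100:290,140:350],(400,362),interpolation=2)[:248]])[:,:,::-1])
E
```

```text
[ 0.21  0.03 -0.86  0.39 -0.34 -2.27] [-120.40200407    0.52075031  160.94147109] [0.1 0.2 0.4]
wrist ctrl x pct [-80.  -47.2  -1. ] [-20.4  22.5]
wrist block x pct [ 0.9 33.6]
side ctrl x pct [-78.9 -41.9  -1.3] [-18.3  24.4]
side block x pct [ 0.2 34.1]
bat px 27 281.4074074074074 158.25925925925927 stn [ -1.79381372   4.0399069  138.2939613 ] other red: [array([-22.8, 315.5, 139.4])]
```

View pics/end.png

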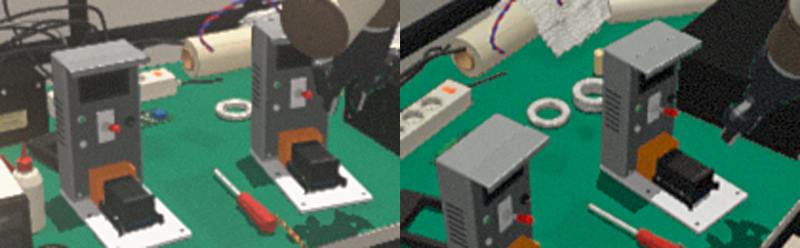

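View pics/w_gap.png

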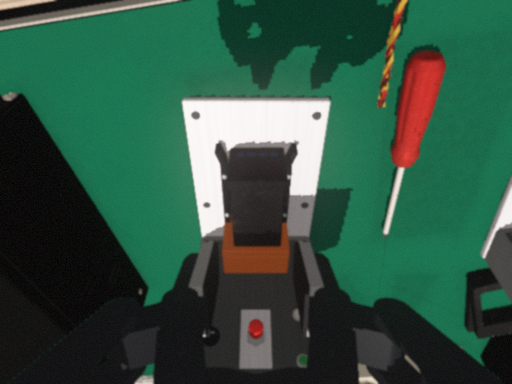

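Both toggles are up (bat A at pixel 256,328, at z 138 as at the start). Controller A sits flush against its block (256,240), the other things on the bench have not moved, and the arm is clear. Handing in.

```bash
python3 -c "
from bench import *
print(job_done())"
```

```text
the job is handed in; nothing more can be done
None
```

I switched station A (the right-hand one) off, pushed its controller back flush against the contact block, switched it back on, and handed the job in at about 15 s on the robot's clock, with station B and the rest of the bench undisturbed; no verdict was shown.

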